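# Lift a lamp shade off its reflector without dragging the reflector along

### The arm

A 6-joint arm with a two-finger parallel gripper is mounted at the origin on the work surface. World frame = base frame: x ahead of the robot, y to its left, z up, the work surface at z = 0. Lengths are in mm, angles in rad, forces in N, time in s.
With the tool pointing down it reaches from about 400 to 925 mm from the base axis. Payload 12.5 kg.
Tool frame: the origin (TCP) lies midway between the tips of the shut fingers; the grasp point (between the pads) lies 19 mm behind it (env.tcp_to_grasp is the distance from the TCP to the grasp point, in mm); z points along the fingers, y is the line along which they close (so a half turn about z gives the same grasp; the last joint's range is limited). The gripper opens to 95 mm and grips with 3 to 60 N. Pads are 20 mm wide; open, the fingers measure 119 mm over their backs; the gripper's body (75 mm by 180 mm) begins 59 mm behind the grasp point.
Start: joints at [1.076, 0.491, 1.559, -0, 1.092, -0.106], TCP at [236.909, 578.378, 214.661] pointing down, gripper open.
Joint ranges: [-3.1, 3.1], [-0.84, 2.19], [0.05, 2.79], [-1.13, 4.28], [0.06, 2.93], [-2.69, 2.69]. Speed limits (rad/s): [2.22, 2.22, 2.79, 3.14, 3.14, 3.14].

### API

Orientations are given as [roll, pitch, yaw] about the fixed x, y, z axes, in that order (R = Rz(yaw) Ry(pitch) Rx(roll)).
In Python, from cell import env gives the robot as it stands. The module is installed in compiled form; this text tells all that it offers.
- The arm moves only by the tool step_arm, never from a script. Its argument "plan" is a list that holds one entry, the list of rows, each a list of 5 numbers: the shift along the tool's x, y, z in mm, then the turn about the tool's z in degrees, then the opening, from -1 (shut) to 1 (fully open). A call has 1 to 8 rows; each row is the pose to reach, as a shift and turn from the pose commanded when the call began, along the tool's axes at that moment; what a row does not reach only later rows make up. A row lasts 1/12 s, in which the tool goes at most 41.7 mm and 7.16 degrees, less where a joint would pass 70% of its speed; a pose out of reach is approached as far as the arm can. A call with a gripper value outside its range is refused whole. The fingers move at their own pace and stop on an object; the grip force is fixed at half the most. Time passes only in rows, so rows that repeat a pose let the fingers close. It gives the time, the measured TCP pose, the force, the opening and the grip force at its end, in the units of the state.
- env.state(): the state, without advancing time (a new reading comes with each control period).
- env.read_camera(name): name is "scene" or "top" or "wrist"; returns the picture (400x640x3 uint8, blue, green, red); there is no depth.
- env.get_calibration(name): a dict with "K" (3x3 intrinsics, pixels), "extrinsics" (4x4, takes a point from world to camera coordinates). Camera axes: x right, y up, looking along -z (the intrinsics and any distortion apply to the point x, -y, -z); pixel columns grow to the right and rows downward; lengths in mm; the calibration is good to about 2 mm. A picture is of the moment at which its call begins: read the wrist's pose just before it. get_calibration takes no time and is no camera call; for the wrist camera it gives the pose at the moment of the call.
- env.job_done(): hands the job in; it is judged then, once.
The state is a dict: "t": time; "joints": joint angles; "qvel": joint speeds; "tau": joint torques, N m; "eef_pos": TCP position; "tcp_rot": TCP orientation; "ft_force": force on the tool from outside, world axes, zero at the start; "moment": the same for the moment, N m; "opening": opening from 0.0 (shut) to 1.0 (fully open); "grip_force": force on a finger pad.
Only numpy, scipy, OpenCV 4.12 (cv2) and the standard library are available. Lean on these libraries where they do the work, as an engineer would, in place of code of your own. Each camera call takes 0.05 s, during which the arm holds its last target. There are 200 camera calls.

### The job

In the lamp workshop, the teal shade on the nest is stacked over its white reflector and caught on it by hidden lugs inside. Work it loose, twisting it a little at a time and feeling with small gentle lifts, and take the shade off without pulling the loose reflector up out of its nest. Set the shade down (do not drop it), mouth down, wholly on the green felt pad, let go, and leave the other things on the bench where they are.

Things in the scene. Friction and masses are not known exactly. Their poses are not given: they have to be found in the camera images.
- shade: Teal bell-shaped metal lamp shade, standing mouth down over the reflector, caught on it at the start. Origin: centre of its mouth (underside), z up; x points to a small brass screw head on its side. Mouth 120 mm across, bell 113 mm tall narrowing to 56 mm, then a round brass neck. 0.24 kg, give or take 20 %. It turns freely either way while its mouth rests on the reflector's plate.
- shade_neck (a point): Middle of the shade's round brass neck, on its axis, 134 mm above the mouth: where to grip from above, at any yaw. The neck is 40 mm across and 36 mm tall, from 113 to 149 mm above the mouth.
- shade_tabs (a point): Point on the shade's axis, 70 mm above its mouth, about the height of four hidden tabs that point inward, a quarter turn apart. They pass up between the reflector's lugs only within a window about 0.36 rad (20 degrees) wide that comes every quarter turn. At rest they hang 4 mm below the lugs.
- reflector: Loose reflector: square aluminium plate 136 x 136 x 5 mm, white enamel dome and brass stem, 88 mm tall in all; the shade hides all but the plate. Origin: centre of the plate's underside, z up. 0.55 kg, give or take 15 %. The nest stops it turning (2 mm play each side) but does not hold it down.
- lugs_mid (a point): Point on the reflector's axis, 80 mm above its underside, level with the undersides of its four brass lugs (reach 34 mm). Their angle changes from run to run and cannot be seen. Twisting the shade 0.15 to 1.4 rad, either way, brings a window. Lifted when free, the shade alone is felt and keeps rising; when caught, after 4 mm the reflector's weight comes on too.
- nest: Fixed aluminium nest plate, 170 x 170 x 8 mm, with four yellow ridges 10 mm high around the reflector's plate. Origin: centre of the underside. The reflector rests 8 mm above this origin.
- felt_pad: Fixed round green felt pad, 180 mm across, 6 mm thick, lying on the bench. Origin: centre of its underside. Destination of the shade.
- rubber_pad: Fixed round black rubber pad of the same size, not to be used; the two pads may change places.
- cream_shade: Bystander: a cream lamp shade, no part of the job, standing neck up; same outside size as the teal one; origin at its underside or middle. Not to be disturbed.
- tin: Bystander: steel tin, 84 mm across, 110 mm tall; origin at its underside or middle. Not to be disturbed.
- jar: Bystander: amber glass jar, 64 mm across, 85 mm tall; origin at its underside or middle. Not to be disturbed.
- mug: Bystander: blue mug, 80 mm across, 90 mm tall; origin at its underside or middle. Not to be disturbed.
- screwdriver: Bystander: screwdriver lying on the bench; origin at its underside or middle. Not to be disturbed.
- lamp_base: Bystander: cream square lamp base, 120 x 120 x 25 mm, with a 50 mm steel stub on top; origin at its underside or middle. Not to be disturbed.
Things that resemble listed ones, but are neither listed nor needed, are in the scene too. Leave any orange look-alike of the shade alone.

How it is judged (in metres and radians):
On the way, in this order (a step that is already met when the one before it is completed fails the run):
1. the shade is lifted clear above the reflector, and the reflector is still lying in its nest (z of shade in the frame of reflector above 0.085 m and z of reflector in the frame of nest below 0.012 m and horizontal distance between reflector and nest below 0.008 m and angle between reflector's own z axis and vertical below 0.05 rad), for 0.1 s.
2. the shade stands upright on the green felt pad (horizontal distance between shade and felt_pad below 0.03 m and z of shade in the frame of felt_pad below 0.01 m and angle between shade's own z axis and vertical below 0.05 rad), for 0.1 s.
At the end, for the whole second after the job is handed in: The shade stands still and upright, mouth down, wholly on the green felt pad (its axis within 30 mm of the pad's centre); the reflector lies flat at the bottom of its nest (within 4 mm of seated height, 8 mm sideways) (all of step 2 and linear speed of each of shade, reflector below 0.02 m/s and z of reflector in the frame of nest below 0.012 m and horizontal distance between reflector and nest below 0.008 m and angle between reflector's own z axis and vertical below 0.05 rad); the robot touches nothing.
It fails at once if the reflector is pulled up out of its nest (more than 10 mm above its seat) (z of reflector in the frame of nest above 0.018 m).
It fails at once if the shade is dropped: let go more than 20 mm above the pad, away from the reflector (contact force between the fingers and shade below 0.05 N and height (world z) of shade above 0.026 m and horizontal distance between shade and reflector above 0.03 m).
It fails at once if a bystander is pushed more than 30 mm (distance of any of cream_shade, tin, jar, mug, screwdriver, lamp_base from where it was at the start of the episode above 0.03 m).
It also fails if it takes over 61 s, if anything falls off the work surface, if the arm or the gripper's body presses on something with over 40 N, if the wrist force passes 120 N, or if a joint passes its speed limit or range.

## Working session

There is one attempt and no reset: what is moved stays moved. The work goes in short steps, Python scripts to look and compute and a tool call to move; the robot and the scene stay as the last step left them, time stands still between calls to the robot, and variables do not carry over. Pictures are saved under pics/ and viewed, at most 10 in all, crops included, and the job is handed in when it is done.

Besides the shell and the picture viewer there is one more tool, called after "Emit:" by a JSON object that holds its "name" and its "arguments", one argument or row to a line. step_arm: Moves the arm, as the interface text tells. Its arguments: {"type":"object","properties":{"plan":{"type":"array"}},"required":["plan"]}

```bash
mkdir -p pics
python3 - <<'E'
from cell import env
import cv2,numpy as np
s=env.state();print(s)
for n in("scene","top"):
    cv2.imwrite(f"pics/{n}0.png",env.read_camera(n));c=env.get_calibration(n);print(n,c)
E
```

```text
{'t': 0.0, 'joints': array([ 1.07640470e+00,  4.91578900e-01,  1.55946259e+00, -3.24743174e-07,
        1.09171464e+00, -1.05577392e-01]), 'qvel': array([ 0.00139068, -0.00026089,  0.00045515,  0.00022325,  0.00031966,
        0.00113689]), 'tau': array([ 3.00042148e-04, -6.12660670e+01, -2.58171684e+01,  6.91851508e-02,
        4.83534706e-02, -9.80039704e-05]), 'eef_pos': array([236.77680907, 578.13843094, 214.04521329]), 'tcp_rot': array([-3.14043563e+00, -1.22322163e-04,  2.75277850e+00]), 'ft_force': array([ 0.52474308, -0.12470204,  0.0930559 ]), 'moment': array([ 0.05737907, -0.04085016, -0.05076075]), 'grip_force': 0.0, 'opening': 0.9978252273299238}
scene {'K': array([[473.74148255,   0.        , 323.61484698],
       [  0.        , 473.74148255, 199.86948128],
       [  0.        ,   0.        ,   1.        ]]), 'extrinsics': array([[ 1.14870784e-01,  9.93338491e-01,  9.12941301e-03,
        -9.90186306e+01],
       [-8.60923801e-01,  9.49647942e-02,  4.99791853e-01,
         3.71701787e+02],
       [ 4.95595512e-01, -6.52712107e-02,  8.66097430e-01,
        -1.72145081e+03],
       [ 0.00000000e+00,  0.00000000e+00,  0.00000000e+00,
         1.00000000e+00]])}
top {'K': array([[374.13205342,   0.        , 331.79090766],
       [  0.        , 374.13205342, 203.79652226],
       [  0.        ,   0.        ,   1.        ]]), 'extrinsics': array([[ 4.46297453e-03, -9.99987435e-01,  2.28278088e-03,
         2.26146979e+01],
       [ 9.97893427e-01,  4.60135219e-03,  6.47111737e-02,
        -5.10552075e+02],
       [-6.47208645e-02,  1.98916772e-03,  9.97901424e-01,
        -1.28555399e+03],
       [ 0.00000000e+00,  0.00000000e+00,  0.00000000e+00,
         1.00000000e+00]])}
```

View pics/scene0.png

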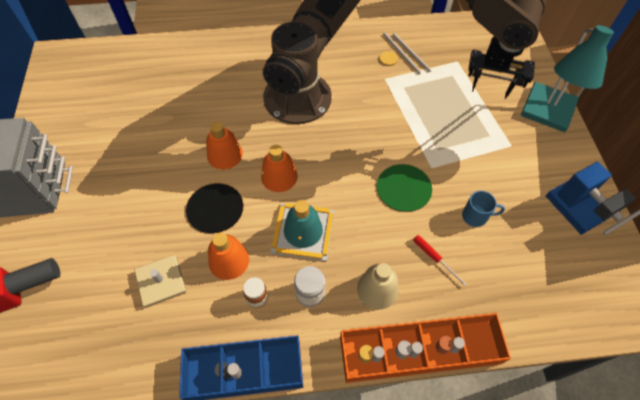

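View pics/top0.png

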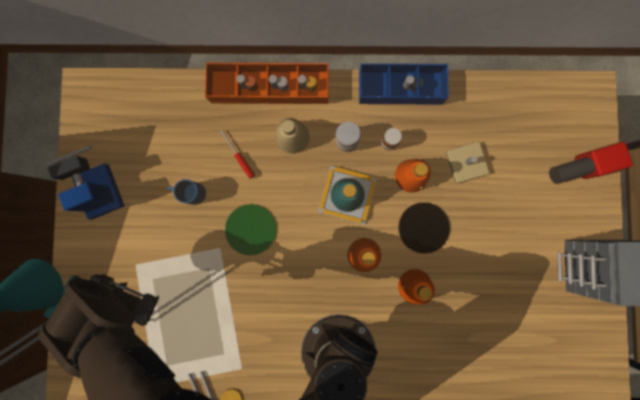

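The scene view shows the teal shade on the yellow-ridged nest at (303,222), the green pad at (404,187), the black pad at (215,207), and three orange look-alikes at (222,147), (279,168) and (228,255). In the top view, teal is at (347,193) and green at (251,229). The only teal candidates are that shade and the bench lamp at scene (585,55). The one on the nest fits the description.

```bash
cat > h.py <<'E'
from cell import env
import cv2,numpy as np
def ray(n,uv,C=None):
    C=C or env.get_calibration(n);K,E=C["K"],C["extrinsics"]
    d=np.linalg.inv(K)@[uv[0],uv[1],1];d=d*[1,-1,-1]
    R,t=E[:3,:3],E[:3,3];return -R.T@t,R.T@d
def onz(n,uv,z,C=None):
    o,d=ray(n,uv,C);return o+d*(z-o[2])/d[2]
def blob(im,lo,hi,box=None):
    m=cv2.inRange(cv2.cvtColor(im,cv2.COLOR_BGR2HSV),lo,hi)
    if box is not None:
        k=np.zeros_like(m);x0,y0,x1,y1=box;k[y0:y1,x0:x1]=255;m&=k
    c=max(cv2.findContours(m,0,1)[0],key=cv2.contourArea);M=cv2.moments(c)
    return (M['m10']/M['m00'],M['m01']/M['m00']),M['m00'],cv2.boundingRect(c)
def meet(a,b):
    A,B=[],[]
    M=np.zeros((3,3));v=np.zeros(3)
    for o,d in(a,b):
        d=d/np.linalg.norm(d);P=np.eye(3)-np.outer(d,d);M+=P;v+=P@o
    return np.linalg.solve(M,v)
E
python3 - <<'E'
from h import *
S=cv2.imread("pics/scene0.png");T=cv2.imread("pics/top0.png")
G=((40,90,40),(75,255,255));B=((14,110,90),(28,255,255));TE=((78,80,30),(100,255,255))
for n,im,gb,bb in(("scene",S,(360,150,450,225),(290,198,318,217)),("top",T,(215,190,290,265),(334,180,362,206))):
    g=blob(im,*G,gb);print(n,g,onz(n,g[0],6))
    b=blob(im,*B,bb);print(n,b,[onz(n,b[0],z).round(1) for z in(147,162)])
    t=blob(im,*TE,(270,160,380,260));print('teal',t)
gs=[ray("scene",blob(S,*B,(290,198,318,217))[0]),ray("top",blob(T,*B,(334,180,362,206))[0])]
print("meet",meet(*gs))
a=cv2.resize(S[180:270,250:360],None,fx=5,fy=5);b=cv2.resize(T[155:230,310:385],None,fx=6,fy=6)
o=np.zeros((450,1000,3),np.uint8);o[:,:550]=a;o[:,550:]=b
cv2.imwrite("pics/crop1.png",cv2.resize(o,(800,360)))
E
```

```text
scene ((403.9168181424738, 187.57664675841772), 1925.5, (377, 165, 55, 46)) [423.53992688 311.16210385   6.        ]
scene ((303.0, 205.19323671497582), 345.0, (290, 198, 28, 19)) [array([532.1, -21.4, 147. ]), array([540.5, -21.8, 162. ])]
teal ((302.85591175456733, 229.12840399862117), 967.0, (285, 207, 37, 40))
top ((250.2651372019793, 229.03310841205578), 1852.5, (226, 205, 50, 49)) [421.51904996 309.14997955   6.        ]
top ((349.2049180327869, 190.39754098360655), 122.0, (343, 184, 14, 14)) [array([544.4, -29.3, 147. ]), array([542.9, -28.5, 162. ])]
teal ((339.13569321533924, 195.968534906588), 169.5, (332, 183, 23, 23))
meet [542.7218924  -25.0996169  166.66572226]
```

View pics/crop1.png

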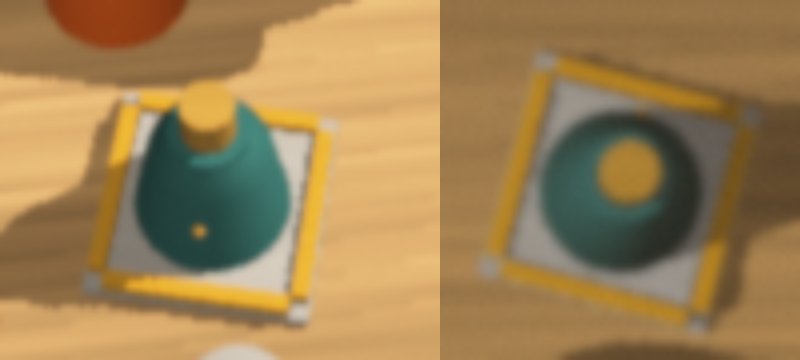

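The crop confirms it: teal bell, brass neck and screw head, sitting on the yellow-ridged nest. Its axis is at about (543,-27), and the pad centre is at about (422,310). Next I'll work out the move to a hover.

```bash
cat >> h.py <<'E'
from scipy.spatial.transform import Rotation as Ro
def go(p,yaw=None):
    s=env.state();R=Ro.from_euler('xyz',s['tcp_rot']).as_matrix()
    d=R.T@(np.array(p)-s['eef_pos']);y=s['tcp_rot'][2]
    t=0 if yaw is None else -np.degrees((yaw-y+np.pi)%(2*np.pi)-np.pi)
    print("pos",s['eef_pos'].round(1),"yaw",round(y,3),"shift",d.round(1),"turn",round(t,1),"F",s['ft_force'].round(2),"j",s['joints'].round(2),'t',s['t'])
E
python3 -c "
from h import *
go((543,-27,270),1.627)"
```

```text
pos [236.8 578.2 214.1] yaw 2.753 shift [-512.7 -444.   -55.5] turn 64.5 F [-0.37  0.02 -0.23] j [ 1.08  0.49  1.56  0.    1.09 -0.11] t 0.1
```

Emit:
{"name": "step_arm", "arguments": {
  "plan": [
    [[-10,-9,-40,4,1],[-40,-35,-56,8,1],[-70,-61,-56,12,1],[-100,-87,-56,16,1],[-130,-113,-56,20,1],[-160,-139,-56,24,1],[-190,-165,-56,28,1],[-220,-190,-56,32,1]]
  ]
}}

```text
t: 0.77
eef_pos: [368.7, 317.3, 270.6]
tcp_rot: [-3.141, -0.0, 2.191]
ft_force: [0.1, 0.2, -0.3]
opening: 0.998
grip_force: 0.0
```

```bash
python3 -c "
from h import *
go((543,-27,270),1.627)"
```

```text
pos [368.7 317.3 270.6] yaw 2.191 shift [-381.5  -58.3    0.6] turn 32.3 F [ 0.08  0.22 -0.26] j [ 0.57  0.23  1.81 -0.    1.1  -0.05] t 0.7667
```

Emit:
{"name": "step_arm", "arguments": {
  "plan": [
    [[-38,-6,0,4,1],[-76,-12,0,8,1],[-114,-17,0,12,1],[-152,-23,0,16,1],[-190,-29,0,20,1],[-228,-35,0,24,1],[-266,-41,0,28,1],[-304,-46,0,32,1]]
  ]
}}

```text
t: 1.43
eef_pos: [508.9, 43.5, 270.6]
tcp_rot: [-3.141, -0.0, 1.632]
ft_force: [0.4, 1.4, 0.0]
opening: 0.999
grip_force: 0.0
```

```bash
python3 -c "
from h import *
go((543,-27,270),1.627)"
```

```text
pos [508.9  43.5 270.6] yaw 1.632 shift [-72.5  29.7   0.6] turn 0.3 F [0.44 1.42 0.02] j [-0.04  0.27  1.76  0.    1.11 -0.11] t 1.4333
```

Emit:
{"name": "step_arm", "arguments": {
  "plan": [
    [[-25,10,0,0,1],[-50,20,0,0,1],[-72,30,0,0,1],[-72,30,0,0,1],[-72,30,0,0,1],[-72,30,0,0,1]]
  ]
}}

```text
t: 1.93
eef_pos: [542.8, -24.0, 270.3]
tcp_rot: [-3.141, -0.0, 1.636]
ft_force: [0.3, -0.5, 0.1]
opening: 1.0
grip_force: 0.0
```

```bash
python3 -c "
from h import *
go((543,-27,270),1.627)
C=env.get_calibration('wrist');im=env.read_camera('wrist');cv2.imwrite('pics/w1.png',im);print(C)
K,E=C['K'],C['extrinsics']
for p in [(543,-27,162),(543,-27,13)]:
  q=E@[*p,1];u=K@(q[:3]*[1,-1,-1]);print(u[:2]/u[2],u[2])
"
```

```text
pos [542.8 -24.  270.3] yaw 1.636 shift [-3.   0.   0.3] turn 0.5 F [ 0.28 -0.54  0.07] j [-0.17  0.32  1.68  0.    1.14 -0.23] t 1.9333
{'K': array([[276.81061263,   0.        , 317.59519008],
       [  0.        , 276.81061263, 203.06482265],
       [  0.        ,   0.        ,   1.        ]]), 'extrinsics': array([[ 9.97920991e-01,  6.44471359e-02, -5.11740389e-04,
        -5.39671922e+02],
       [-6.17699873e-02,  9.54141249e-01, -2.92914570e-01,
         1.05274062e+02],
       [-1.83892325e-02,  2.92337208e-01,  9.56138480e-01,
        -4.27074391e+02],
       [ 0.00000000e+00,  0.00000000e+00,  0.00000000e+00,
         1.00000000e+00]])}
[317.95420924 204.47819586] 290.05841475302987
[317.88475418 176.08074254] 432.523048257073
```

View pics/w1.png

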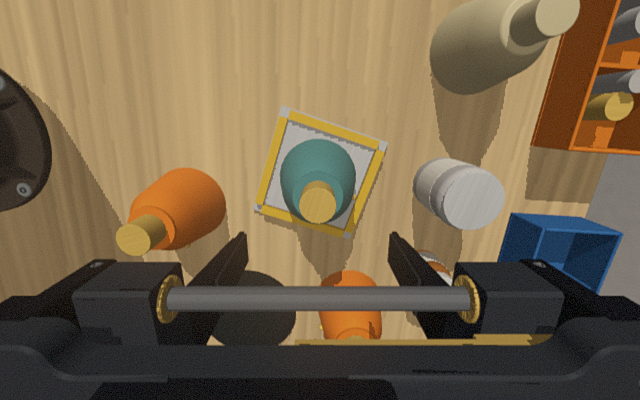

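The wrist view shows the brass neck top at about (317,203), against a predicted (318,204.5), so the estimate holds. I'll refine it once and then descend.

```bash
python3 -c "
from h import *
C=env.get_calibration('wrist');im=cv2.imread('pics/w1.png')
b=blob(im,(14,110,90),(28,255,255),(296,180,340,221));print(b);p=onz('wrist',b[0],158,C);print(p)
t=blob(im,(78,60,30),(100,255,255),(270,130,365,225));print(t)
x,y,w,h=t[2];print([onz('wrist',(u,180),40,C)[:2].round(1) for u in(x,x+w)])
go((p[0],p[1],128))
"
```

```text
((317.2913202042305, 201.81181619256017), 1142.5, (299, 181, 37, 40))
[542.19980528 -25.06499271 158.        ]
((316.7340067340067, 167.92067568338754), 2920.5, (281, 140, 73, 74))
[array([488.9, -30.6]), array([596. , -23.6])]
pos [542.8 -23.6 270.5] yaw 1.636 shift [ -1.4  -0.6 142.5] turn 0 F [-0.75 -0.66  1.2 ] j [-0.17  0.32  1.68  0.    1.14 -0.23] t 1.9833
```

Emit:
{"name": "step_arm", "arguments": {
  "plan": [
    [[-2,-1,30,0,1],[-2,-1,60,0,1],[-2,-1,90,0,1],[-2,-1,115,0,1],[-2,-1,132,0,1],[-2,-1,142,0,1],[-2,-1,142,0,1],[-2,-1,142,0,1]]
  ]
}}

```text
t: 2.65
eef_pos: [542.5, -25.9, 129.1]
tcp_rot: [3.141, -0.0, 1.637]
ft_force: [0.9, 0.7, -0.1]
opening: 1.001
grip_force: 0.0
```

Emit:
{"name": "step_arm", "arguments": {
  "plan": [
    [[0,0,0,0,0.3],[0,0,0,0,-0.1],[0,0,0,0,-0.5],[0,0,0,0,-1],[0,0,0,0,-1],[0,0,0,0,-1],[0,0,0,0,-1],[0,0,0,0,-1]]
  ]
}}

```text
t: 3.32
eef_pos: [542.3, -26.5, 128.6]
tcp_rot: [-3.142, -0.0, 1.636]
ft_force: [-0.5, 0.0, 0.0]
opening: 0.496
grip_force: 0.0
```

```bash
python3 -c "
from h import *
go((542,-26,128));s=env.state();print(s['opening'],s['grip_force'],s['moment'])
"
```

```text
pos [542.3 -26.5 128.6] yaw 1.636 shift [ 0.5 -0.3  0.6] turn 0 F [-0.51  0.01  0.03] j [-0.17  0.48  1.85  0.    0.81 -0.24] t 3.3167
0.4962722991287246 0.0 [-0.08782592  0.02949935  0.01788245]
```

Still closing: opening 0.496 is 47 mm, and the neck is 40 mm.

Emit:
{"name": "step_arm", "arguments": {
  "plan": [
    [[0,0,0,0,-1],[0,0,0,0,-1],[0,0,0,0,-1],[0,0,0,0,-1],[0,0,0,0,-1]]
  ]
}}

```text
t: 3.73
eef_pos: [542.4, -26.5, 128.6]
tcp_rot: [3.142, -0.0, 1.636]
ft_force: [0.3, -0.2, -0.3]
opening: 0.416
grip_force: 30.0
```

Emit:
{"name": "step_arm", "arguments": {
  "plan": [
    [[0,0,-2,0,-1],[0,0,-3,0,-1],[0,0,-3,0,-1],[0,0,-3,0,-1]]
  ]
}}

```text
t: 4.07
eef_pos: [542.3, -26.4, 131.6]
tcp_rot: [-3.141, -0.0, 1.636]
ft_force: [-1.3, 0.4, -3.3]
opening: 0.414
grip_force: 30.0
```

Emit:
{"name": "step_arm", "arguments": {
  "plan": [
    [[0,0,-1,0,-1],[0,0,-2,0,-1],[0,0,-3,0,-1],[0,0,-3,0,-1],[0,0,-3,0,-1],[0,0,-3,0,-1]]
  ]
}}

```text
t: 4.57
eef_pos: [542.2, -26.4, 134.4]
tcp_rot: [-3.141, -0.0, 1.636]
ft_force: [-0.0, 0.5, -8.5]
opening: 0.413
grip_force: 30.0
```

Caught: 8.5 N against about 3 N for the shade alone. I'll lower to about 2 mm off the rest, twist 10°, and feel again.

Emit:
{"name": "step_arm", "arguments": {
  "plan": [
    [[0,0,3,0,-1],[0,0,4.5,0,-1],[0,0,4.5,5,-1],[0,0,4.5,10,-1],[0,0,4.5,10,-1],[0,0,2,10,-1],[0,0,0,10,-1],[0,0,0,10,-1]]
  ]
}}

```text
t: 5.23
eef_pos: [542.3, -26.4, 134.8]
tcp_rot: [-3.142, -0.0, 1.463]
ft_force: [0.7, 0.5, -6.9]
opening: 0.416
grip_force: 30.0
```

Emit:
{"name": "step_arm", "arguments": {
  "plan": [
    [[0,0,3,0,-1],[0,0,4.5,0,-1],[0,0,4.5,5,-1],[0,0,4.5,10,-1],[0,0,4.5,10,-1],[0,0,2,10,-1],[0,0,0,10,-1],[0,0,0,10,-1]]
  ]
}}

```text
t: 5.9
eef_pos: [542.6, -26.5, 135.2]
tcp_rot: [3.141, -0.0, 1.289]
ft_force: [-0.0, -0.4, -2.4]
opening: 0.416
grip_force: 30.0
```

Emit:
{"name": "step_arm", "arguments": {
  "plan": [
    [[0,0,3,0,-1],[0,0,4.5,0,-1],[0,0,4.5,5,-1],[0,0,4.5,5,-1],[0,0,1,5,-1],[0,0,-1.5,5,-1],[0,0,-1.5,5,-1],[0,0,-1.5,5,-1]]
  ]
}}

```text
t: 6.57
eef_pos: [542.5, -26.5, 136.4]
tcp_rot: [3.141, -0.0, 1.201]
ft_force: [0.6, 0.6, -2.4]
opening: 0.419
grip_force: 30.0
```

Free at 7.8 mm, with only the shade's weight on the wrist. I'll go up slowly.

Emit:
{"name": "step_arm", "arguments": {
  "plan": [
    [[0,0,-2,0,-1],[0,0,-2,0,-1],[0,0,-2,0,-1]]
  ]
}}

```text
t: 6.82
eef_pos: [542.4, -26.4, 138.2]
tcp_rot: [3.141, -0.0, 1.2]
ft_force: [0.2, 0.3, -2.9]
opening: 0.421
grip_force: 30.0
```

Emit:
{"name": "step_arm", "arguments": {
  "plan": [
    [[0,0,-3,0,-1],[0,0,-6,0,-1],[0,0,-6,0,-1],[0,0,-6,0,-1]]
  ]
}}

```text
t: 7.15
eef_pos: [542.5, -26.5, 144.4]
tcp_rot: [3.141, -0.0, 1.199]
ft_force: [-0.3, -0.2, -2.2]
opening: 0.414
grip_force: 30.0
```

Emit:
{"name": "step_arm", "arguments": {
  "plan": [
    [[0,0,-6,0,-1],[0,0,-16,0,-1],[0,0,-30,0,-1],[0,0,-45,0,-1],[0,0,-60,0,-1],[0,0,-80,0,-1],[0,0,-100,0,-1],[0,0,-110,0,-1]]
  ]
}}

```text
t: 7.82
eef_pos: [542.9, -26.5, 257.2]
tcp_rot: [3.138, -0.001, 1.2]
ft_force: [-0.0, -0.3, -3.1]
opening: 0.416
grip_force: 30.0
```

```bash
python3 -c "
from h import *
cv2.imwrite('pics/scene1.png',cv2.resize(env.read_camera('scene')[120:300,200:480],None,fx=2.8,fy=2.8))
go((422,310,252),1.199+.68)
for n in('scene','top'):
  im=env.read_camera(n)
  # pad again
"
```

```text
pos [543.2 -26.6 258. ] yaw 1.2 shift [ 269.7 -235.1    5.1] turn -38.9 F [ 1.16  0.56 -1.27] j [-0.17  0.33  1.7   0.    1.1   0.2 ] t 7.8667
```

View pics/scene1.png

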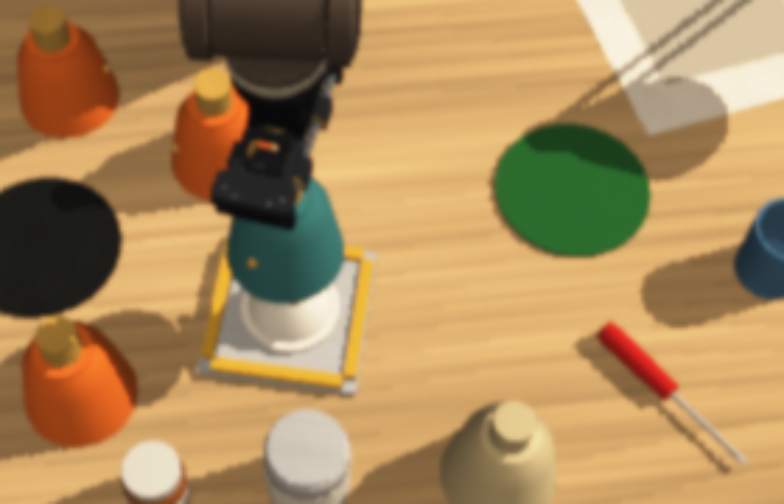

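The shade is raised in the gripper at crop pixel (285,240). The white reflector is still seated inside the yellow ridges, and the path to the green pad is clear.

Emit:
{"name": "step_arm", "arguments": {
  "plan": [
    [[10,-9,0,0,-1],[30,-26,0,0,-1],[52,-45,0,0,-1],[75,-65,0,0,-1],[98,-85,0,0,-1],[120,-105,0,0,-1],[143,-125,0,0,-1],[166,-145,0,0,-1]]
  ]
}}

```text
t: 8.63
eef_pos: [465.8, 182.4, 253.0]
tcp_rot: [-3.14, 0.001, 1.199]
ft_force: [0.6, 0.4, -2.1]
opening: 0.417
grip_force: 30.0
```

Emit:
{"name": "step_arm", "arguments": {
  "plan": [
    [[23,-20,0,0,-1],[46,-40,0,0,-1],[66,-57,0,0,-1],[84,-73,0,0,-1],[96,-84,0,0,-1],[104,-90,0,0,-1],[104,-90,0,0,-1],[104,-90,0,0,-1]]
  ]
}}

```text
t: 9.3
eef_pos: [420.9, 310.4, 253.4]
tcp_rot: [-3.141, 0.001, 1.2]
ft_force: [-0.3, 0.5, -2.6]
opening: 0.417
grip_force: 30.0
```

```bash
python3 -c "
from h import *
go((422,310,132))
C=env.get_calibration('wrist');im=env.read_camera('wrist');cv2.imwrite('pics/w2.png',im)
K,E=C['K'],C['extrinsics']
q=E@[422,310,6,1];u=K@(q[:3]*[1,-1,-1]);print(u[:2]/u[2])
for n in('top',):
  g=blob(env.read_camera(n),(40,90,40),(75,255,255),(215,190,290,265));print(n,g)
"
```

```text
pos [420.9 310.4 253.4] yaw 1.2 shift [  0.2   1.2 121.4] turn 0 F [-0.28  0.49 -2.64] j [ 0.51  0.31  1.75 -0.    1.08  0.88] t 9.3
[318.65461688 175.09074203]
top ((261.2479517033204, 229.0575679172057), 773.0, (241, 205, 35, 50))
```

View pics/w2.png

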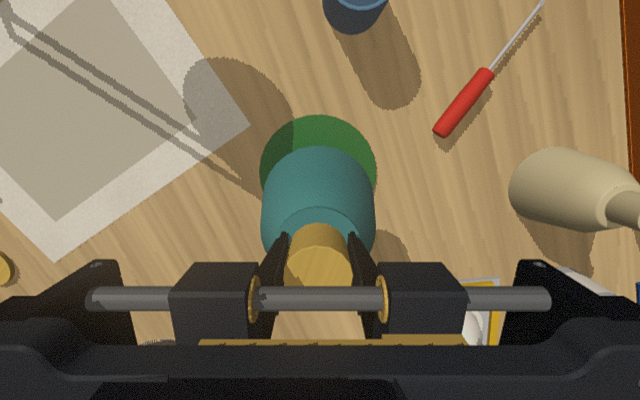

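The wrist view shows the pad spanning columns 260–377, centred at 318.5. That matches the projected 318.7, so the aim is right. Lowering.

Emit:
{"name": "step_arm", "arguments": {
  "plan": [
    [[0,0,12,0,-1],[0,0,35,0,-1],[0,0,60,0,-1],[0,0,85,0,-1],[0,0,105,0,-1],[0,0,118,0,-1],[0,0,124,0,-1],[0,0,124,0,-1]]
  ]
}}

```text
t: 10.07
eef_pos: [421.4, 309.5, 129.1]
tcp_rot: [-3.14, 0.002, 1.198]
ft_force: [-0.6, -0.4, -2.5]
opening: 0.413
grip_force: 30.0
```

Emit:
{"name": "step_arm", "arguments": {
  "plan": [
    [[0,0,2,0,-1],[0,0,4,0,-1],[0,0,5,0,-1],[0,0,6,0,-1],[0,0,6,0,-1],[0,0,6,0,-1]]
  ]
}}

```text
t: 10.57
eef_pos: [421.4, 310.5, 124.4]
tcp_rot: [3.141, -0.0, 1.2]
ft_force: [-0.6, -0.0, -2.7]
opening: 0.417
grip_force: 30.0
```

Emit:
{"name": "step_arm", "arguments": {
  "plan": [
    [[0,0,1,0,-1],[0,0,2,0,-1],[0,0,2.5,0,-1],[0,0,2.5,0,-1]]
  ]
}}

```text
t: 10.9
eef_pos: [421.4, 310.4, 121.7]
tcp_rot: [3.142, -0.0, 1.199]
ft_force: [0.9, 0.3, -2.6]
opening: 0.416
grip_force: 30.0
```

Emit:
{"name": "step_arm", "arguments": {
  "plan": [
    [[0,0,0.7,0,-1],[0,0,1.2,0,-1],[0,0,1.2,0,-1],[0,0,1.2,0,-1]]
  ]
}}

```text
t: 11.23
eef_pos: [421.5, 310.5, 121.5]
tcp_rot: [3.141, -0.001, 1.199]
ft_force: [-2.4, -1.8, 11.7]
opening: 0.418
grip_force: 30.0
```

Contact: the wrist force has gone from −2.6 to +11.7 N at TCP z 121.5, which is the height expected for the pad. I'll let go and rise.

Emit:
{"name": "step_arm", "arguments": {
  "plan": [
    [[0,0,-0.7,0,-1],[0,0,-0.7,0,-0.1],[0,0,-0.7,0,0.2],[0,0,-0.7,0,0.6],[0,0,-0.7,0,1],[0,0,-0.7,0,1],[0,0,-0.7,0,1],[0,0,-0.7,0,1]]
  ]
}}

```text
t: 11.9
eef_pos: [421.4, 310.4, 121.1]
tcp_rot: [-3.142, -0.0, 1.199]
ft_force: [0.0, -0.0, 0.1]
opening: 0.813
grip_force: 0.0
```

Emit:
{"name": "step_arm", "arguments": {
  "plan": [
    [[0,0,0,0,1],[0,0,0,0,1],[0,0,-15,0,1],[0,0,-40,0,1],[0,0,-70,0,1],[0,0,-105,0,1],[0,0,-140,0,1],[0,0,-140,0,1]]
  ]
}}

```text
t: 12.57
eef_pos: [423.0, 311.5, 267.3]
tcp_rot: [3.136, -0.007, 1.2]
ft_force: [1.3, 0.2, -0.0]
opening: 1.002
grip_force: 0.0
```

```bash
python3 -c "
from h import *
go((422,310,262))
im=env.read_camera('scene');wi=env.read_camera('wrist')
o=np.zeros((500,784,3),np.uint8);o[:,:]=cv2.resize(im[120:300,200:480],(784,500));o[:230,:368]=cv2.resize(wi,(368,230));cv2.imwrite('pics/end.png',o)
"
```

```text
pos [423.  311.5 267.3] yaw 1.2 shift [-1.8 -0.5  5.3] turn 0 F [ 1.25  0.17 -0.03] j [0.51 0.29 1.74 0.   1.11 0.88] t 12.5667
```

View pics/end.png

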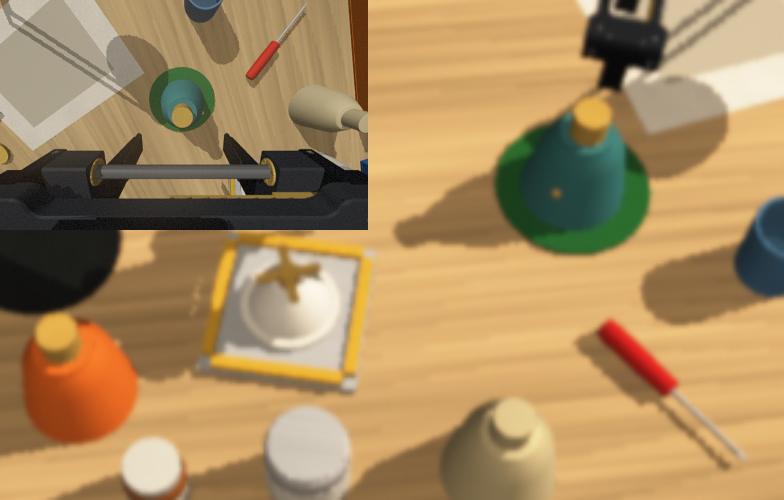

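The shade stands upright at the centre of the green pad (crop pixel 573,170). The reflector is seated in its nest at (290,295), the gripper is clear, and the bystanders in view have not moved.

```bash
python3 -c "
from cell import env
print(env.job_done())"
```

```text
the job is handed in; nothing more can be done
None
```

I handed the job in after about 12.6 s: the shade came free after about 25° of twist and stands mouth down on the green felt pad, and the reflector is still seated in its nest (the hand-in gave no verdict).

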